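# Seat the window cap of a sample cell and back it off a quarter turn

### The job

Screw the blue knurled window cap of the sample cell down (clockwise seen from above) until you feel it bottom out on its seat, then back it off a quarter turn so that the quartz window is not stressed. Finish while holding the cap in the gripper at that setting, so that it cannot creep while I lock it; leave the cuvette, the cuvette case and the bottle where they are.

Things in the scene. Friction and masses are not known exactly. Their poses are not given: they have to be found in the camera images.
- cap_center (a point): Blue knurled round cap, 44 mm in diameter, 26 mm high, upright on the threaded barrel of a sample cell. This point is on its axis, half-way up (13 mm under its top, 73 to 76 mm over the work surface). z up; x points to the white mark and turns with the cap. The round side may be gripped in any direction; a grip of 40 to 60 N is enough. Already started on the thread; it cannot come off.
- cap_mark (a point): The white mark on the cap's rim, 22 mm from the axis, level with the cap's top; it shows how far the cap is turned. Right-hand thread: clockwise seen from above lowers the cap, 4 mm per turn (0.64 mm per rad). At the start 1.9 to 3.9 rad are left to the hard stop. Where the mark points at the stop differs each time and has to be felt.
- seat (a point): Centre of the seat, on the cap's axis: top of a collar 39 mm in diameter, 60 mm over the work surface, on which the cap bottoms out (cap_center then 13 mm above). Thread friction is light, about 0.06 N m, and the cap stays where it is left; at the stop the torque rises steeply (over 0.5 N m). Column below: 34 mm in diameter, so fingers may reach 25 mm below the cap's underside.
- plate (a point): Centre of the top face of the dark steel base plate, 100 mm (x) by 230 mm (y), 12 mm thick, fixed to the bench and carrying the cell: the cap's axis lies 60 mm from here towards -y, the cuvette block 55 mm towards +y. z up.
- cuvette_center (a point): Bystander: clear square cuvette 12.5 x 12.5 x 45 mm, standing loosely in a black block (36 mm cube, its top 48 mm over the work surface) on the base plate, 115 mm from the cap's axis; its top is 67 mm over the work surface. This point is its centre.
- case: Bystander: open black cuvette case with yellow foam, 100 x 130 mm and 20 mm high, its opened lid standing up to 112 mm along its +x side; origin at the centre of its underside, z up.
- bottle: Bystander: amber bottle with a blue cap, 56 mm in diameter, 110 mm high; origin at the centre of its underside, z up.

How it is judged:
By the outcome, as a careful person would: the job done as asked, in the order asked, and still so for the second after the job is handed in, while the arm keeps its last pose, push and grip.
It also fails if it takes over 72 s, if anything falls off the work surface, if the arm or the gripper's body presses on something with over 40 N, if the wrist force passes 120 N, or if a joint passes its speed limit or range.

### The arm

A 7-joint arm with a two-finger parallel gripper is mounted at the origin on the work surface. World frame = base frame: x ahead of the robot, y to its left, z up, the work surface at z = 0. Lengths are in m, angles in rad, forces in N, time in s.
With the tool pointing down it reaches from about 0.35 to 0.9 m from the base axis. Payload 8.1 kg.
Tool frame: the origin (TCP) lies midway between the tips of the shut fingers; the grasp point (between the pads) lies 19 mm behind it; z points along the fingers, y is the line along which they close (so a half turn about z gives the same grasp; the last joint's range is limited). The gripper opens to 92 mm and grips with 3 to 60 N. Pads are 19 mm wide; open, the fingers measure 130 mm over their backs; the gripper's body (75 mm by 190 mm) begins 47 mm behind the grasp point.
Start: joints at [-1.274, 0.434, 0.025, 1.573, -0.012, 1.134, -0.075], TCP at [0.243, 0.576, 0.227] pointing down, gripper open.
Joint ranges: [-2.62, 2.62], [-0.44, 2.09], [-1.27, 1.32], [0.08, 2.57], [-1.32, 4.46], [0.12, 2], [-2.74, 2.74]. Speed limits (rad/s): [2.22, 2.22, 3.01, 3.01, 3.14, 3.14, 3.14].

### API

Orientations are given as a rotation vector (axis times angle).
In Python, from cell import arm gives the robot as it stands.
- The arm moves only by the tool send_rows, never from a script. Its argument "increments" is a list of rows, each a list of 3 entries, a list of its own where there are three numbers: the finger opening in cm, from 0 to 9.18, then the shift along the tool's x, y, z in cm, then the turn, a rotation vector about the tool's x, y, z in rad. A call has 1 to 5 rows; each row shifts and turns the commanded pose from where the row before left it, along the tool's axes as they then stand; what a row does not reach is not made up. A row lasts 1/10 s, in which the tool goes at most 50 mm and 8.59 degrees, less where a joint would pass 70% of its speed; a pose out of reach is approached as far as the arm can. A call is refused whole if a number of a shift passes 5 or a number of a turn 0.15, either way. A call with a gripper value outside its range is refused whole. The fingers move at their own pace and stop on an object; "force" is the grip in N (left out, the last holds). Time passes only in rows, so rows that do not move let the fingers close. It gives the time, the measured TCP pose, the force, the opening and the grip force at its end, in the units of the state.
- arm.observe(): the state, without advancing time (a new reading comes with each control period).
- arm.get_image(name): name is "scene" or "top" or "wrist"; returns the picture (420x560x3 uint8, red, green, blue); there is no depth.
- arm.camera_params(name): a dict with "camera_matrix" (3x3 intrinsics, pixels), "R" (3x3) and "t" (3): a world point X has camera coordinates R X + t. Camera axes: x right, y down, z forward; pixel columns grow to the right and rows downward; lengths in m; the calibration is good to about 2 mm. The wrist camera is an equidistant fisheye: a pixel r from the principal point sees the ray r / f radians off the axis. A picture is of the moment at which its call begins: read the wrist's pose just before it. camera_params takes no time and is no camera call; for the wrist camera it gives the pose at the moment of the call.
- arm.sign_off(): hands the job in; it is judged then, once.
The state is a dict: "clock": time; "joints": joint angles; "dq": joint speeds; "joint_efforts": joint torques, N m; "position": TCP position; "ee_rot": TCP orientation; "force": force on the tool from outside, world axes, zero at the start; "ft_torque": the same for the moment, N m; "width": opening from 0.0 (shut) to 1.0 (fully open); "gripper_force": force on a finger pad.
Only numpy, scipy, OpenCV 4.12 (cv2) and the standard library are available. Lean on these libraries where they do the work, as an engineer would, in place of code of your own. Each camera call takes 0.05 s, during which the arm holds its last target. There are 200 camera calls.

## Working session

There is one attempt and no reset: what is moved stays moved. The work goes in short steps, Python scripts to look and compute and a tool call to move; the robot and the scene stay as the last step left them, time stands still between calls to the robot, and variables do not carry over. Pictures are saved under pics/ and viewed, at most 10 in all, crops included, and the job is handed in when it is done.

Besides the shell and the picture viewer there is one more tool, called after "Request:" as name(argument=value, ...) on one line, values as JSON. send_rows: Moves the arm, as the interface text tells. Its arguments: {"type":"object","properties":{"increments":{"type":"array"},"force":{"type":"number"}},"required":["increments"]}

```bash
mkdir -p pics; python3 - <<'E'
from cell import arm
import cv2
for n in ("scene","top"):
    cv2.imwrite(f"pics/{n}.png",arm.get_image(n)[:,:,::-1])
    p=arm.camera_params(n);print(n,p)
s=arm.observe();print(s)
E
```

```text
scene {'camera_matrix': array([[490.84191925,   0.        , 272.69430521],
       [  0.        , 490.84191925, 204.86011346],
       [  0.        ,   0.        ,   1.        ]]), 'R': array([[-0.82277015,  0.56834851,  0.00540887],
       [ 0.42030266,  0.61480257, -0.66735558],
       [-0.38261593, -0.54680689, -0.74471959]]), 't': array([ 0.42181793, -0.1553699 ,  1.38271184])}
top {'camera_matrix': array([[506.11752297,   0.        , 278.6009235 ],
       [  0.        , 506.11752297, 212.03220938],
       [  0.        ,   0.        ,   1.        ]]), 'R': array([[ 0.00363396, -0.99964895,  0.02624441],
       [-0.98598449, -0.00795938, -0.16664702],
       [ 0.16679741, -0.025271  , -0.98566729]]), 't': array([-0.02177932,  0.51765091,  1.43031371])}
{'clock': 0.1, 'joints': array([-1.27360321,  0.43515766,  0.02497436,  1.57397799, -0.01158102,
        1.13399223, -0.07508634]), 'dq': array([-2.25816608e-04, -2.14121668e-03, -1.09141865e-03, -2.17671577e-03,
        9.38952493e-06, -1.13678265e-03,  1.12305936e-03]), 'joint_efforts': array([ 4.00893943e-03, -6.69123673e+01,  9.88445878e-01, -3.15147865e+01,
       -6.04044646e-02,  3.73664685e-02,  2.69896907e-05]), 'position': array([0.2431493 , 0.57528382, 0.22603163]), 'ee_rot': array([-6.23867107e-01, -3.07888835e+00,  2.17428897e-03]), 'force': array([-0.24553811,  1.12440561, -0.91641097]), 'ft_torque': array([-0.02488961, -0.00364412,  0.00691287]), 'gripper_force': 0.0, 'width': 0.9992356179520926}
```

View pics/scene.png

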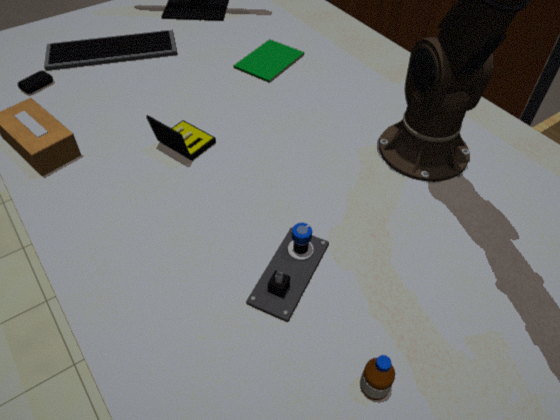

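View pics/top.png

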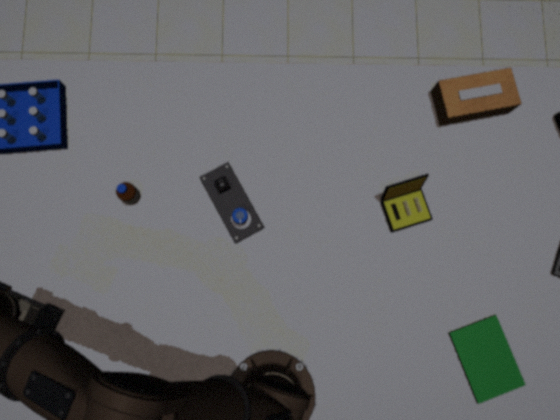

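The scene picture shows the cap at about (302,230) and the cuvette block at (279,284). The top picture shows the cap at (240,216), the block at (222,184), the bottle at (127,192) and the case at (406,205).

```bash
cat > h.py <<'E'
import numpy as np, cv2
from cell import arm
from scipy.spatial.transform import Rotation as Rn
def ray(p,uv,z):
    d=np.linalg.inv(p["camera_matrix"])@[*uv,1]; R,t=p["R"],p["t"]
    c=-R.T@t; d=R.T@d; return c+d*(z-c[2])/d[2]
E
python3 - <<'E'
from h import *
a=cv2.imread("pics/top.png")[150:250,190:275]
b=cv2.imread("pics/scene.png")[215:325,245:330]
f=lambda x:cv2.resize(x,(390,500),interpolation=cv2.INTER_CUBIC)
cv2.imwrite("pics/crop.png",np.hstack([f(a),f(b)]))
for n,uvs in (("top",[(240,215.5),(222,184)]),("scene",[(302,229),(279,276)])):
    for uv,z in zip(uvs,(.088,.06)): print(n,ray(arm.camera_params(n),uv,z).round(4))
s=arm.observe();print(Rn.from_rotvec(s["ee_rot"]).as_matrix().round(3))
E
```

```text
top [0.4995 0.091  0.088 ]
top [0.5961 0.1461 0.06  ]
scene [0.4994 0.0929 0.088 ]
scene [0.6003 0.1495 0.06  ]
[[-0.921  0.389 -0.   ]
 [ 0.389  0.921 -0.001]
 [-0.    -0.001 -1.   ]]
```

View pics/crop.png

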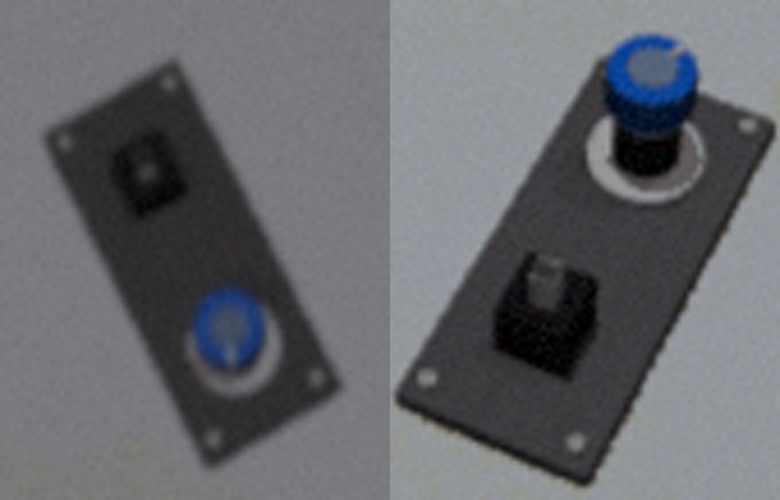

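The crop shows the cap top centred at about (240,215) in the top image. The mark points down in the image, i.e. towards the robot. The cap axis is near (0.499, 0.092). I'm moving in above it.

Request:
send_rows(increments=[[9.18,[-3.5,-2.9,0],[0,0,0]],[9.18,[-3.5,-2.9,0],[0,0,0]],[9.18,[-3.5,-2.9,0],[0,0,0]],[9.18,[-3.5,-2.9,0],[0,0,0]],[9.18,[-3.5,-2.9,0],[0,0,0]]])

```text
clock: 0.6
position: [0.3485, 0.3721, 0.2265]
ee_rot: [-0.624, -3.079, 0.001]
force: [1.1, 0.1, -0.7]
width: 1.005
gripper_force: 0.0
```

Request:
send_rows(increments=[[9.18,[-3.5,-2.9,0],[0,0,0]],[9.18,[-3.5,-2.9,0],[0,0,0]],[9.18,[-3.5,-2.9,0],[0,0,0]],[9.18,[-3.5,-2.9,0],[0,0,0]],[9.18,[-3.5,-2.9,0],[0,0,0]]])

```text
clock: 1.1
position: [0.4531, 0.1705, 0.2267]
ee_rot: [-0.624, -3.079, -0.0]
force: [0.4, 0.2, 0.4]
width: 1.0
gripper_force: 0.0
```

Request:
send_rows(increments=[[9.18,[0,0,0],[0,0,-0.145]],[9.18,[0,0,0],[0,0,-0.145]],[9.18,[0,0,0],[0,0,-0.145]],[9.18,[0,0,0],[0,0,-0.145]],[9.18,[0,0,0],[0,0,-0.145]]])

```text
clock: 1.6
position: [0.4525, 0.1722, 0.2264]
ee_rot: [0.517, -3.098, 0.0]
force: [0.4, 1.1, 0.4]
width: 0.997
gripper_force: 0.0
```

```bash
cat > st.py <<'E'
from h import *
s=arm.observe();M=Rn.from_rotvec(s["ee_rot"]).as_matrix()
print(s["clock"],s["joints"].round(3),s["position"].round(4),"yaw x",np.arctan2(M[1,0],M[0,0]).round(3),"z",M[:,2].round(3))
print("F",s["force"].round(2),s["ft_torque"].round(3),s["joint_efforts"].round(2)[-1],s["width"],s["gripper_force"])
import sys
if len(sys.argv)>2: print("tool cm",(M.T@(np.array(sys.argv[1:4],float)-s["position"])*100).round(2))
E
python3 st.py .499 .092 .2
```

```text
1.6 [-0.565  0.205  0.109  1.912 -0.026  1.027  1.456] [0.4525 0.1722 0.2264] yaw x -2.811 z [-0.001 -0.    -1.   ]
F [0.42 1.06 0.42] [0.035 0.065 0.034] -2.92 0.9971433414715535 0.0
tool cm [-1.8  -9.09  2.64]
```

Request:
send_rows(increments=[[9.18,[-0.9,-4.5,0],[0,0,0]],[9.18,[-0.9,-4.6,0],[0,0,0]],[9.18,[0,0,0],[0,0,-0.145]],[9.18,[0,0,0],[0,0,-0.145]],[9.18,[0,0,0],[0,0,-0.145]]])

```text
clock: 2.1
position: [0.4988, 0.0914, 0.2264]
ee_rot: [1.172, -2.914, -0.0]
force: [0.3, -0.1, 0.5]
width: 1.001
gripper_force: 0.0
```

Request:
send_rows(increments=[[9.18,[0,0,0.5],[0,0,-0.145]],[9.18,[0,0,1],[0,0,-0.145]],[9.18,[0,0,1],[0,0,-0.145]],[9.18,[0,0,0],[0,0,0]],[9.18,[0,0,0],[0,0,0]]])

```text
clock: 2.6
position: [0.4987, 0.0917, 0.2017]
ee_rot: [1.761, -2.601, -0.001]
force: [-0.5, -0.1, 0.0]
width: 0.999
gripper_force: 0.0
```

```bash
python3 st.py .499 .092 .2; python3 - <<'E'
from h import *
p=arm.camera_params("wrist"); im=arm.get_image("wrist"); print(p)
cv2.imwrite("pics/wrist1.png",im[:,:,::-1])
c=p["R"]@np.array([.499,.092,.0875])+p["t"]; th=np.arctan2(np.hypot(*c[:2]),c[2]); K=p["camera_matrix"]
print(K[0,0]*th*c[:2]/np.hypot(*c[:2])+K[:2,2])
E
```

```text
2.6 [-0.306  0.269  0.023  1.891 -0.008  0.982  2.482] [0.4987 0.0917 0.2017] yaw x -1.951 z [-0.001 -0.    -1.   ]
F [-0.47 -0.13  0.02] [ 0.053  0.094 -0.031] 0.44 0.99895849583898 0.0
tool cm [-0.04 -0.01  0.17]
{'camera_matrix': array([[325.1922621 ,   0.        , 279.07080886],
       [  0.        , 325.1922621 , 210.19868597],
       [  0.        ,   0.        ,   1.        ]]), 'R': array([[-9.28935688e-01,  3.70241119e-01,  3.67751244e-05],
       [ 3.54438160e-01,  8.89257313e-01,  2.89128038e-01],
       [ 1.07014386e-01,  2.68594388e-01, -9.57290435e-01]]), 't': array([ 0.43006307, -0.28777587,  0.28898965])}
[279.74741906 205.83664388]
```

View pics/wrist1.png

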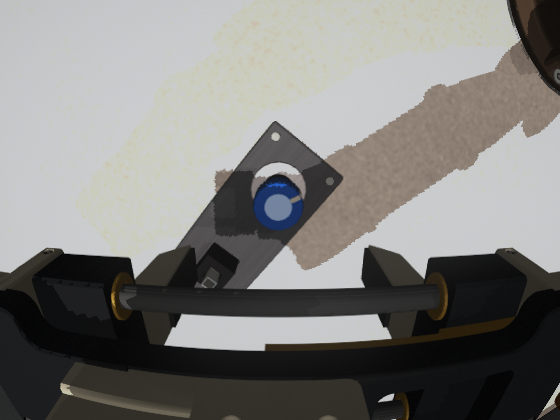

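The wrist picture shows the cap top at (278,207), against (280,206) predicted, so it is centred to about 1 mm. The mark is at (296,200). I'll descend and grip.

Request:
send_rows(increments=[[9.18,[0,0,3.5],[0,0,0]],[9.18,[0,0,3.5],[0,0,0]],[9.18,[0,0,3.5],[0,0,0]],[9.18,[0,0,2.5],[0,0,0]],[9.18,[0,0,1.4],[0,0,0]]])

```text
clock: 3.15
position: [0.4982, 0.0917, 0.0562]
ee_rot: [1.762, -2.598, -0.001]
force: [0.2, 0.3, 0.8]
width: 1.001
gripper_force: 0.0
```

Request:
send_rows(increments=[[3.8,[0,0,0],[0,0,0]],[3.8,[0,0,0],[0,0,0]],[3.8,[0,0,0],[0,0,0]],[3.8,[0,0,0],[0,0,0]],[3.8,[0,0,0],[0,0,0]]], force=50)

```text
clock: 3.65
position: [0.4994, 0.092, 0.0585]
ee_rot: [-1.766, 2.596, -0.001]
force: [-0.1, -0.3, -0.5]
width: 0.617
gripper_force: 0.0
```

```bash
python3 st.py
```

```text
3.65 [-0.297  0.461  0.013  2.039 -0.009  0.64   2.487] [0.4994 0.092  0.0585] yaw x -1.947 z [ 0.001  0.    -1.   ]
F [-0.14 -0.29 -0.46] [0.087 0.112 0.012] -0.01 0.6170386228952546 0.0
```

Request:
send_rows(increments=[[3.8,[0,0,0],[0,0,0]],[3.8,[0,0,0],[0,0,0]],[3.8,[0,0,0],[0,0,0]],[3.8,[0,0,0],[0,0,0]],[3.8,[0,0,0],[0,0,0]]])

```text
clock: 4.15
position: [0.4998, 0.0917, 0.0581]
ee_rot: [-1.766, 2.596, -0.001]
force: [4.3, -2.6, 3.0]
width: 0.472
gripper_force: 50.0
```

```bash
python3 st.py
```

```text
4.15 [-0.297  0.462  0.013  2.038 -0.009  0.64   2.488] [0.4998 0.0917 0.0581] yaw x -1.947 z [ 0.002  0.    -1.   ]
F [ 4.32 -2.58  3.04] [-0.396 -0.697 -0.059] 0.03 0.471832386015909 50.00075697898865
```

Request:
send_rows(increments=[[3.8,[0,-0.05,0],[0,0,0]],[3.8,[0,0,0.006],[0,0,0.1]],[3.8,[0,0,0.006],[0,0,0.1]],[3.8,[0,0,0.006],[0,0,0.1]],[3.8,[0,0,0],[0,0,0]]])

```text
clock: 4.65
position: [0.4997, 0.0918, 0.0579]
ee_rot: [-1.354, 2.834, -0.0]
force: [2.0, -1.6, 6.3]
width: 0.471
gripper_force: 50.0
```

```bash
python3 st.py
```

```text
4.65 [-0.36   0.463  0.097  2.043 -0.072  0.638  2.247] [0.4997 0.0918 0.0579] yaw x -2.25 z [ 0.001  0.    -1.   ]
F [ 2.   -1.58  6.29] [-0.261 -0.326 -0.048] -1.25 0.4706626904973902 50.00253617763519
```

Request:
send_rows(increments=[[3.8,[0,0,0.008],[0,0,0.14]],[3.8,[0,0,0.008],[0,0,0.14]],[3.8,[0,0,0.009],[0,0,0.14]],[3.8,[0,0,0.009],[0,0,0.14]],[3.8,[0,0,0.009],[0,0,0.14]]])

```text
clock: 5.15
position: [0.4996, 0.0921, 0.0574]
ee_rot: [-0.298, 3.127, 0.001]
force: [1.1, -1.2, 7.7]
width: 0.47
gripper_force: 50.0
```

```bash
python3 st.py
```

```text
5.15 [-0.506  0.473  0.292  2.056 -0.222  0.641  1.695] [0.4996 0.0921 0.0574] yaw x -2.952 z [ 0.001  0.001 -1.   ]
F [ 1.09 -1.19  7.72] [-0.054 -0.259  0.062] 2.22 0.469579777498597 49.99428391456604
```

Request:
send_rows(increments=[[3.8,[0,0,0.009],[0,0,0.14]],[3.8,[0,0,0.009],[0,0,0.14]],[3.8,[0,0,0.009],[0,0,0.14]],[3.8,[0,0,0.009],[0,0,0.14]],[3.8,[0,0,0.009],[0,0,0.1]]])

```text
clock: 5.65
position: [0.4997, 0.0924, 0.057]
ee_rot: [0.731, 3.055, 0.002]
force: [1.1, 1.1, 7.1]
width: 0.467
gripper_force: 50.0
```

```bash
python3 st.py
```

```text
5.65 [-0.641  0.498  0.479  2.067 -0.37   0.658  1.186] [0.4997 0.0924 0.057 ] yaw x 2.672 z [ 0.001  0.001 -1.   ]
F [1.13 1.05 7.06] [ 0.158 -0.286  0.053] 1.03 0.46671810497958743 49.99844133853912
```

Request:
send_rows(increments=[[3.8,[0,0,0.004],[0,0,0.06]],[3.8,[0,0,0.004],[0,0,0.06]],[3.8,[0,0,0.004],[0,0,0.06]],[3.8,[0,0,0.004],[0,0,0.06]]])

```text
clock: 6.05
position: [0.4997, 0.0925, 0.0569]
ee_rot: [1.087, 2.947, 0.002]
force: [2.1, 0.5, 7.1]
width: 0.474
gripper_force: 50.0
```

```bash
python3 st.py
```

```text
6.05 [-0.688  0.511  0.547  2.07  -0.424  0.668  1.005] [0.4997 0.0925 0.0569] yaw x 2.435 z [ 0.001  0.001 -1.   ]
F [2.06 0.5  7.09] [ 0.157 -0.388  0.107] 0.9 0.4742755465639261 50.000038146972656
```

Request:
send_rows(increments=[[3.8,[0,0,0.004],[0,0,0.06]],[3.8,[0,0,0.004],[0,0,0.06]],[3.8,[0,0,0.004],[0,0,0.06]],[3.8,[0,0,0.004],[0,0,0.06]]])

```text
clock: 6.45
position: [0.4995, 0.093, 0.0567]
ee_rot: [-1.427, -2.798, -0.002]
force: [0.9, 0.6, 10.7]
width: 0.473
gripper_force: 50.0
```

```bash
python3 st.py
```

```text
6.45 [-0.735  0.526  0.614  2.074 -0.479  0.682  0.824] [0.4995 0.093  0.0567] yaw x 2.198 z [ 0.     0.001 -1.   ]
F [ 0.94  0.62 10.75] [ 0.361 -0.193  1.867] -0.99 0.47253587268146263 50.00302255153656
```

Request:
send_rows(increments=[[3.8,[0,0,0],[0,0,-0.02]]])

```text
clock: 6.55
position: [0.4993, 0.0934, 0.0567]
ee_rot: [-1.399, -2.812, -0.002]
force: [-0.4, 2.9, 11.2]
width: 0.469
gripper_force: 50.0
```

```bash
python3 st.py; python3 - <<'E'
from h import *
p=arm.camera_params("wrist"); im=arm.get_image("wrist")[:,:,::-1]
cv2.imwrite("pics/wrist2.png",cv2.resize(im[150:360,180:380],None,fx=2.5,fy=2.5))
E
```

```text
6.55 [-0.732  0.525  0.609  2.074 -0.475  0.681  0.839] [0.4993 0.0934 0.0567] yaw x 2.218 z [-0.     0.002 -1.   ]
F [-0.38  2.87 11.21] [0.666 0.228 0.711] -2.04 0.46926909989518373 50.00360190868378
```

View pics/wrist2.png

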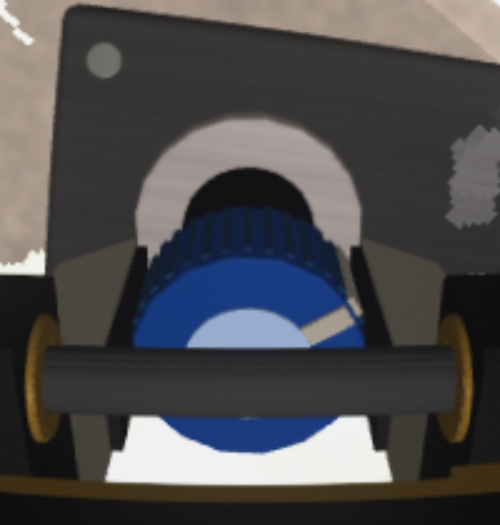

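The wrist crop shows the cap between the pads, with the mark running from crop (305,338) to (358,303). The torque rose steeply, so this is the stop. Next I'll compare the mark's angle relative to the tool before and after, to check for slip.

```bash
python3 - <<'E'
from h import *
s=arm.observe(); p=arm.camera_params("wrist"); K=p["camera_matrix"]
# camera pose in tool frame is fixed: use present pose; express in tool frame
M=Rn.from_rotvec(s["ee_rot"]).as_matrix(); Rt=p["R"]@M; c=M.T@(-p["R"].T@p["t"]-s["position"])
def pt(uv,ztool):
    d=np.array(uv)-K[:2,2]; r=np.hypot(*d); th=r/K[0,0]
    v=np.array([*(np.sin(th)*d/r),np.cos(th)]); v=Rt.T@v
    return (c+v*(ztool-c[2])/v[2])[:2]
im=cv2.imread("pics/wrist1.png"); cv2.imwrite("pics/w1c.png",cv2.resize(im[165:240,235:325],None,fx=6,fy=6,interpolation=cv2.INTER_CUBIC))
z1=.2017-.0880; z2=.0567-.0862
for n,a,z in (("1",[(289,203),(303,197),(278,207)],z1),("2",[(302,285.2),(323.2,271.2)],z2)):
    q=[pt(u,z) for u in a]; d=q[1]-q[0]
    print(n,np.round(q,4).tolist(),"angle line",np.arctan2(d[1],d[0]),"about centre",[np.arctan2(*(x-(q[2] if n=="1" else [0,0]))[::-1]) for x in q[:2]])
E
```

```text
1 [[0.0022, 0.0095], [0.0076, 0.0216], [-0.0014, -0.0]] angle line 1.149733666998161 about centre [np.float64(1.2079487880954909), np.float64(1.1750967387035123)]
2 [[0.0033, 0.0112], [0.0104, 0.0205]] angle line 0.9190349393409902 about centre [np.float64(1.279348249117181), np.float64(1.0989197189067326)]
```

View pics/w1c.png

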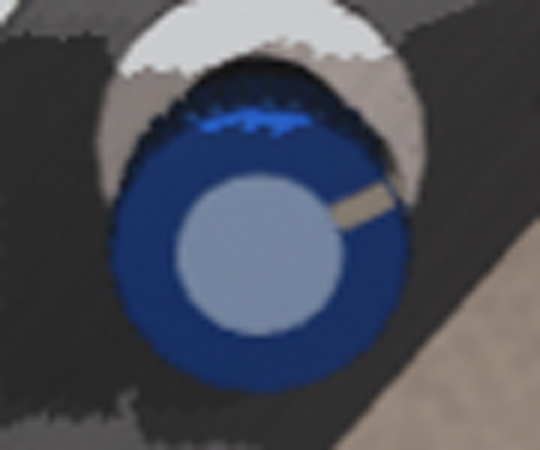

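The enlarged first view puts the mark from (291.2,201.3) to (300.5,197.0) and the disc centre at (278.3,207.5) in full-image pixels.

```bash
python3 - <<'E'
from h import *
s=arm.observe(); p=arm.camera_params("wrist"); K=p["camera_matrix"]
M=Rn.from_rotvec(s["ee_rot"]).as_matrix(); Rt=p["R"]@M; c=M.T@(-p["R"].T@p["t"]-s["position"])
def pt(u,z):
    d=np.array(u)-K[:2,2]; r=np.hypot(*d); th=r/K[0,0]
    v=Rt.T@np.array([*(np.sin(th)*d/r),np.cos(th)]); return (c+v*(z-c[2])/v[2])[:2]
f6=lambda u:(u[0]/6+235,u[1]/6+165); f2=lambda u:(u[0]/2.5+180,u[1]/2.5+150)
A=dict(t=(260,118),b=(260,392),l=(110,252),r=(410,252),i=(337,218),o=(393,192))
B=dict(t=(250,257),b=(250,453),l=(133,330),r=(366,330),i=(305,338),o=(357,303))
for f,D,z in((f6,A,.2017-.088),(f2,B,.0567-.0862)):
    q={k:pt(f(u),z) for k,u in D.items()}
    C=np.array([(q["t"][0]+q["b"][0])/2,(q["l"][1]+q["r"][1])/2])
    print("C",C.round(4),"diam",q["t"]-q["b"],q["l"]-q["r"],[np.arctan2(*(q[k]-C)[::-1]).round(3) for k in "io"],[np.hypot(*(q[k]-C)).round(4) for k in "io"])
E
```

```text
C [-0.0023  0.0002] diam [ 4.15317463e-02 -1.53697695e-05] [-3.31199216e-05 -4.36148271e-02] [np.float64(1.076), np.float64(1.094)] [np.float64(0.0126), np.float64(0.0216)]
C [-0.0018  0.0011] diam [ 4.28305211e-02 -9.77855657e-05] [-7.01716999e-06 -4.23081167e-02] [np.float64(1.098), np.float64(1.003)] [np.float64(0.0113), np.float64(0.0228)]
```

No measurable slip. The stop is at tool yaw of about 2.229, so the back-off target is yaw of about 3.80 (= -2.483).

Request:
send_rows(increments=[[3.8,[0,0,-0.009],[0,0,-0.14]],[3.8,[0,0,-0.009],[0,0,-0.14]],[3.8,[0,0,-0.009],[0,0,-0.14]],[3.8,[0,0,-0.009],[0,0,-0.14]],[3.8,[0,0,-0.009],[0,0,-0.14]]])

```text
clock: 7.1
position: [0.4986, 0.0925, 0.0571]
ee_rot: [-0.342, -3.121, -0.002]
force: [-3.0, 0.3, 12.7]
width: 0.473
gripper_force: 50.0
```

Request:
send_rows(increments=[[3.8,[0,0,-0.009],[0,0,-0.14]],[3.8,[0,0,-0.009],[0,0,-0.14]],[3.8,[0,0,-0.009],[0,0,-0.14]],[3.8,[0,0,-0.009],[0,0,-0.14]],[3.8,[0,0,-0.009],[0,0,-0.14]]])

```text
clock: 7.6
position: [0.4987, 0.0915, 0.0576]
ee_rot: [0.748, -3.05, -0.0]
force: [-1.4, -3.4, 10.8]
width: 0.468
gripper_force: 50.0
```

Request:
send_rows(increments=[[3.8,[0,0,-0.006],[0,0,-0.1]],[3.8,[0,0,-0.003],[0,0,-0.05]],[3.8,[0,0,0],[0,0,0]],[3.8,[0,0,0],[0,0,0]]])

```text
clock: 8.0
position: [0.4988, 0.0913, 0.0577]
ee_rot: [0.965, -2.989, -0.0]
force: [-1.7, -3.2, 11.6]
width: 0.472
gripper_force: 50.0
```

```bash
python3 st.py
```

```text
8.0 [-0.413  0.465  0.168  2.049 -0.126  0.638  2.035] [0.4988 0.0913 0.0577] yaw x -2.517 z [-0.001 -0.    -1.   ]
F [-1.67 -3.19 11.65] [-0.584  0.349  0.062] 0.02 0.4721276279823532 50.002750754356384
```

Request:
send_rows(increments=[[3.8,[0,0,-0.002],[0,0,-0.033]],[3.8,[0,0,0],[0,0,0]],[3.8,[0,0,0],[0,0,0]]])

```text
clock: 8.3
position: [0.4988, 0.0912, 0.0577]
ee_rot: [1.015, -2.972, -0.0]
force: [-0.6, -3.2, 11.4]
width: 0.474
gripper_force: 50.0
```

```bash
python3 st.py; python3 - <<'E'
from h import *
im=arm.get_image("wrist")[:,:,::-1]
cv2.imwrite("pics/wrist3.png",cv2.resize(im[150:360,180:380],None,fx=2.5,fy=2.5))
E
```

```text
8.3 [-0.406  0.465  0.159  2.048 -0.119  0.638  2.061] [0.4988 0.0912 0.0577] yaw x -2.484 z [-0.001 -0.    -1.   ]
F [-0.63 -3.25 11.4 ] [-0.637  0.331  0.028] -0.01 0.47368281246116706 50.002630949020386
```

View pics/wrist3.png

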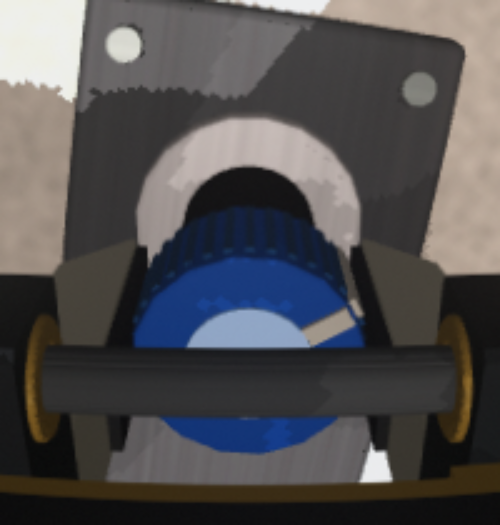

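The mark still runs from crop (305,338) to (358,305), the same relative to the fingers as at the stop. So the cap came back with the gripper without slipping, by 1.57 rad.

```bash
python3 -c "
from cell import arm
print(arm.sign_off())"
```

```text
the job is handed in; nothing more can be done
None
```

I screwed the cap down until it bottomed out (torque rose to about 1.9 N m), backed it off a quarter turn (about 1.57 rad), and handed in with the gripper holding it there at 50 N; the mark showed no slip, and I did not go near the cuvette, case or bottle.

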